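# Offer up a square basket strainer to a sink's waste hole

## Task

Pick up the square basket strainer by its black grip, carry it over the sink's rim and offer it up to the waste hole in the bowl: cup hanging centred in the hole, square flange level and parallel to the bowl's sides, about a centimetre above its seat. The seat is about to get its sealant, so neither the strainer nor the arm may come down on or be left touching the sink, and the other things on the bench stay where they are. Finish holding the strainer still just there in the gripper, not let go, so that the fitter can work the sealant in under the flange.

Things in the scene. Friction and masses are not known exactly. Their poses are not given: they have to be found in the camera images.
- strainer_center (a point): square steel basket strainer, standing upright left or right of the sink, turned at random; 93 mm tall, 0.2 to 0.4 kg. Point: centre of its flange (100 x 100 x 3 mm), 46.5 mm above the bench, 1.5 mm above the flange's underside; x, y parallel to the flange's edges, z up. Grip: black fin upright on the flange's centre, 10 mm thick along x, 40 mm wide along y, its top 46.5 mm above the point
- strainer: the same strainer, one rigid piece; origin at the centre of its underside, 46.5 mm below strainer_center, same axes. Below the flange hangs a round cup 72 mm in diameter and 45 mm deep (64 mm across at its foot), on which it stands
- sink_seat (a point): centre of the waste hole at the level of the bowl's floor (the seat), 60 mm above the bench. Round hole 90 mm in diameter through the 6 mm floor, open below down to the bench; a dark square frame 112 mm wide marks the seat. Axes of the sink: x along the bowl's longer sides towards the tap, y across, z up
- sink: steel sink, fixed, spot and turn vary; origin on the bench 60 mm below sink_seat, same axes. Bowl inside 300 (x) by 250 mm (y), centred on the hole; walls up to a flat rim 190 mm above the bench, outer edge at y +-150, x -175 and +229 mm. Tap on the ledge at x 196 mm, top 321 mm above the bench, not reaching over the bowl. Stands on two wooden battens along x, 148 mm apart
- spray_pink_center (a point): pink trigger spray bottle with a blue head, 68 mm across, 181 mm tall, standing on the bench; point 90 mm above its underside; leave it where it is
- spray_teal_center (a point): teal trigger spray bottle with a navy head, 68 mm across, 181 mm tall, standing; point 90 mm above its underside; leave it where it is
- backnut_center (a point): white plastic ring nut lying flat, 100 mm across, 18 mm high; point at its centre, 9 mm up; leave it where it is
- tape_center (a point): blue roll of thread tape lying flat, 58 mm across, 19 mm high; point at its centre; leave it where it is
- wrench_grip (a point): steel wrench 200 mm long lying on the bench; point on its handle; leave it where it is
- jar_center (a point): round clear jar of white dishwasher tablets with a white lid, 136 mm across, 140 mm high; point 70 mm up on its axis; leave it where it is
Not all that is in view belongs to the job. What is shaped like the strainer but brown or yellow is not meant.

How it is judged:
On the way, in this order (a step that is already met when the one before it is completed fails the run):
1. the strainer is lifted off the bench in the gripper (height (world z) of strainer_center above 0.09 m and contact force between the fingers and strainer above 0.5 N), for 0.1 s.
2. it is carried over the rim to above the waste hole (horizontal distance between strainer_center and sink_seat below 0.06 m and height (world z) of strainer_center above 0.06 m), for 0.1 s.
At the end, for the whole second after the job is handed in: Gripped and still (under 20 mm/s): strainer within 6 mm of the hole's axis, flange underside 3 to 18 mm over the seat, level and parallel to the bowl's sides within 0.09 rad (any of four ways round); strainer, fingers and arm not touching the sink; no bystander moved 30 mm (contact force between the fingers and strainer above 1 N and contact force between strainer and sink below 0.1 N and contact force between each of the arm, the fingers and sink below 0.3 N and z of strainer_center in the frame of sink_seat between 0.0045 and 0.0195 m and horizontal distance between strainer_center and sink_seat below 0.006 m and angle between strainer_center's own z axis and vertical below 0.09 rad and (angle between the x axis of strainer_center and the x axis of sink_seat, either way round below 0.09 rad or angle between the x axis of strainer_center and the y axis of sink_seat, either way round below 0.09 rad) and linear speed of strainer below 0.02 m/s and distance of each of spray_pink_center, spray_teal_center, backnut_center, tape_center, wrench_grip, jar_center from where it was at the start of the episode below 0.03 m); the arm keeps its last pose, push and grip.
It fails at once if the strainer comes down on or knocks against the sink (over 2 N) (contact force between strainer and sink above 2 N).
It fails at once if the gripper or arm comes down on or knocks against the sink (over 8 N) (contact force between any of the fingers, the arm and sink above 8 N).
It fails at once if another thing on the bench is moved (30 mm) (distance of any of spray_pink_center, spray_teal_center, backnut_center, tape_center, wrench_grip, jar_center from where it was at the start of the episode above 0.03 m).
It also fails if it takes over 51 s, if anything falls off the work surface, if the arm or the gripper's body presses on something with over 40 N, if the wrist force passes 120 N, or if a joint passes its speed limit or range.

## Robot

A 6-joint arm with a two-finger parallel gripper is mounted at the origin on the work surface. World frame = base frame: x ahead of the robot, y to its left, z up, the work surface at z = 0. Lengths are in m, angles in rad, forces in N, time in s.
With the tool pointing down it reaches from about 0.35 to 0.975 m from the base axis. Payload 4.9 kg.
Tool frame: the origin (TCP) lies at the very end of the fingers, on their centre line; the grasp point (between the pads) lies ctrl.grip_point_offset behind it (ctrl.grip_point_offset is the distance from the TCP to the grasp point, in m); z points along the fingers, y is the direction in which the jaws open and shut (so a half turn about z gives the same grasp; the last joint's range is limited). The gripper opens to 85 mm and grips with 20 to 120 N. Pads are 22 mm wide; open, the fingers measure 114 mm over their backs; the gripper's body (76 mm by 85 mm) begins 54 mm behind the grasp point. The pads swing forward as they close: fully open they stand 13 mm farther back than shut.
Start: joints at [1.096, 0.053, 1.613, -0, 1.476, -0.119], TCP at [0.218, 0.586, 0.231] pointing down, gripper open.
Joint ranges: [-3.01, 3.01], [-1.01, 2.22], [0.06, 2.58], [-1.02, 4.17], [0.09, 2.62], [-3.14, 3.14]. Speed limits (rad/s): [2.57, 2.57, 3.14, 3.14, 3.14, 3.14].

## Interface

Orientations are given as a rotation vector (axis times angle).
In Python, from station import ctrl gives the robot as it stands. The module is installed in compiled form; this text tells all that it offers.
- The arm moves only by the shell command python3 -m creep 'ROWS' [FORCE]. ROWS is JSON, a list of rows, each a list of 5 numbers: the closure in counts, from 0 (fully open) to 255 (shut), then the shift along the tool's x, y, z in mm, then the turn about the tool's z in rad. A call has 1 to 12 rows; each row is the pose to reach, as a shift and turn from the pose commanded when the call began, along the tool's axes at that moment; what a row does not reach only later rows make up. A row lasts 1/12 s, in which the tool goes at most 41.7 mm and 7.16 degrees, less where a joint would pass 70% of its speed; a pose out of reach is approached as far as the arm can. A call with a gripper value outside its range is refused whole. The fingers move at their own pace and stop on an object; FORCE is the grip in N (left out, the last holds). Time passes only in rows, so rows that repeat a pose let the fingers close. It gives the time, the measured TCP pose, the force and the opening at its end, in the units of the state.
- ctrl.get_obs(): the state, without advancing time (a new reading comes with each control period).
- ctrl.get_image(name): name is "scene" or "top"; returns the picture (480x640x3 uint8, red, green, blue); there is no depth.
- ctrl.calibration(name): a dict with "fx", "fy", "cx", "cy" (pixels), "k1" (the pictures are not rectified: a ray, as slopes to the right and down, at radius r is drawn at 1 + k1 r^2 times it, then the intrinsics apply), "R" (3x3) and "t" (3): a world point X has camera coordinates R X + t. Camera axes: x right, y down, z forward; pixel columns grow to the right and rows downward; lengths in m; the calibration is good to about 2 mm. A picture is of the moment at which its call begins. calibration takes no time and is no camera call.
- ctrl.finish_job(): hands the job in, once; it reports no verdict.
Trained networks look in the newest picture that a camera, given by its name, has taken for a name from the list of things; names that differ only in an ending like _2 or _b are one class to them, and where a whole thing is asked for, a point or a joint stands for the part that bears it (a point fixed in the world has none). Each returns a list of dicts, best first, with "conf" (0 to 1); they miss things now and then, are a little off and sometimes report something else, mostly with a low value. They report only what shows in the picture. A call takes as long as a camera call. They do not tell look-alikes from the thing itself.
- ctrl.boxes_of(camera, label): "rect" ([left, top, width, height] in pixels, round what is visible of it).
- ctrl.outline_of(camera, label): "mask" (480x640 bool, what is visible of it) and "rect" ([left, top, width, height] in pixels, round what is visible of it).
The state is a dict: "t": time; "q": joint angles; "dq": joint speeds; "effort": joint torques, N m; "tool_pos": TCP position; "tool_rot": TCP orientation; "contact_force": force on the tool from outside, world axes, zero at the start; "wrist_torque": the same for the moment, N m; "opening": finger opening in m.
Only numpy, scipy, OpenCV 4.12 (cv2) and the standard library are available. Lean on these libraries where they do the work, as an engineer would, in place of code of your own. Each camera call takes 0.05 s, during which the arm holds its last target. There are 200 camera calls.

## Working session

There is one attempt and no reset: what is moved stays moved. The work goes in short steps, Python scripts to look and compute and a shell command to move; the robot and the scene stay as the last step left them, time stands still between calls to the robot, and variables do not carry over. Pictures are saved under pics/ and viewed, about 8 in all and at most 12, crops included, and the job is handed in when it is done.

```bash
mkdir -p pics
cat > h.py <<'E'
import numpy as np, cv2
from scipy.spatial.transform import Rotation as Rot
from station import ctrl
def proj(cam,X):
    c=ctrl.calibration(cam);P=np.atleast_2d(X)@np.array(c['R']).T+c['t'];s=P[:,:2]/P[:,2:]
    s=s*(1+c['k1']*(s**2).sum(1,keepdims=True));return s*[c['fx'],c['fy']]+[c['cx'],c['cy']]
def ray(cam,uv):
    c=ctrl.calibration(cam);d=(np.atleast_2d(uv)-[c['cx'],c['cy']])/[c['fx'],c['fy']];s=d.copy()
    for _ in range(30): s=d/(1+c['k1']*(s**2).sum(1,keepdims=True))
    R=np.array(c['R']);return -R.T@c['t'],np.c_[s,np.ones(len(s))]@R
def at_z(cam,uv,z):
    o,d=ray(cam,uv);return o+d*((z-o[2])/d[:,2:])
def snap(cam,name):
    im=ctrl.get_image(cam)[:,:,::-1].copy();cv2.imwrite(f'pics/{name}.png',im);return im
E
python3 - <<'E'
from h import *
for c in('top','scene'):
    snap(c,c+'0')
    k=ctrl.calibration(c);print(c,k['fx'],k['k1'],-np.array(k['R']).T@k['t'])
    for l in('strainer','sink','sink_seat','spray_pink','spray_teal','jar','backnut','tape','wrench'):
        try:print(c,l,[(np.round(b['rect']).tolist(),round(b['conf'],2)) for b in ctrl.boxes_of(c,l)])
        except Exception as e:print(l,e)
o=ctrl.get_obs();print(o['t'],o['tool_pos'],o['tool_rot'],ctrl.grip_point_offset,o['opening'])
print(Rot.from_rotvec(o['tool_rot']).as_matrix().round(3))
E
```

```text
top 434.54339446790607 -0.044358434366920635 [0.3495473  0.02692973 1.2684453 ]
top strainer [([442.0, 305.0, 47.0, 49.0], 0.8), ([443.0, 235.0, 44.0, 43.0], 0.74), ([382.0, 274.0, 40.0, 42.0], 0.55)]
top sink [([244.0, 115.0, 142.0, 173.0], 0.93)]
top sink_seat [([246.0, 114.0, 138.0, 175.0], 0.58)]
spray_pink it knows: backnut_center, jar_center, sink, sink_seat, spray_pink_center, spray_teal_center, strainer, strainer_center, tape_center, wrench_grip
spray_teal it knows: backnut_center, jar_center, sink, sink_seat, spray_pink_center, spray_teal_center, strainer, strainer_center, tape_center, wrench_grip
jar it knows: backnut_center, jar_center, sink, sink_seat, spray_pink_center, spray_teal_center, strainer, strainer_center, tape_center, wrench_grip
backnut it knows: backnut_center, jar_center, sink, sink_seat, spray_pink_center, spray_teal_center, strainer, strainer_center, tape_center, wrench_grip
tape it knows: backnut_center, jar_center, sink, sink_seat, spray_pink_center, spray_teal_center, strainer, strainer_center, tape_center, wrench_grip
wrench it knows: backnut_center, j
[... 791 characters left out ...]
nter, strainer, strainer_center, tape_center, wrench_grip
backnut it knows: backnut_center, jar_center, sink, sink_seat, spray_pink_center, spray_teal_center, strainer, strainer_center, tape_center, wrench_grip
tape it knows: backnut_center, jar_center, sink, sink_seat, spray_pink_center, spray_teal_center, strainer, strainer_center, tape_center, wrench_grip
wrench it knows: backnut_center, jar_center, sink, sink_seat, spray_pink_center, spray_teal_center, strainer, strainer_center, tape_center, wrench_grip
0.4 [0.217672   0.58575161 0.23112695] [-5.55937252e-01 -3.09193631e+00  4.77245043e-04] 0.0187 0.0854973406155018
[[-0.937  0.348 -0.   ]
 [ 0.348  0.937 -0.   ]
 [ 0.    -0.    -1.   ]]
```

View pics/top0.png

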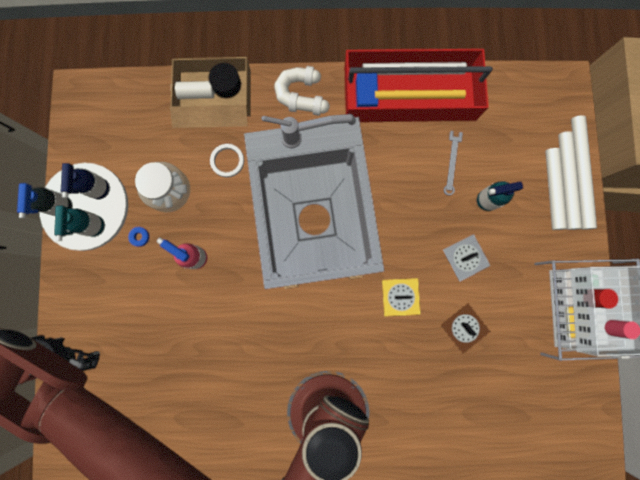

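View pics/scene0.png

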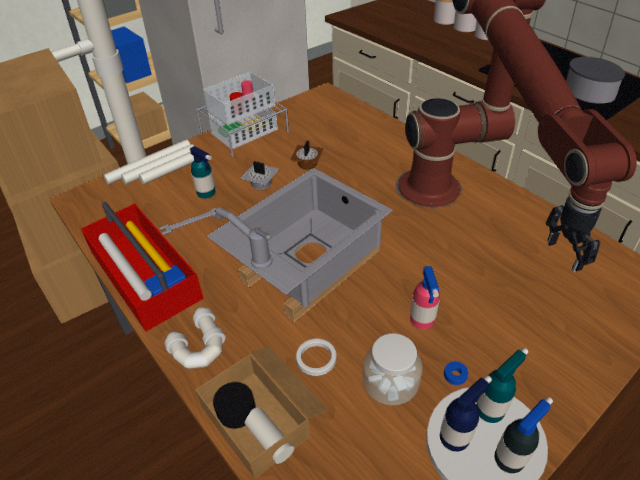

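Top view: the steel strainer is at about (466,257), the yellow and brown look-alikes at (401,297) and (466,328). The sink hole is at about (314,219) and the tap at (290,130).

Run:
```python
from h import *
im=cv2.imread('pics/top0.png')
ctrl.get_image('top')
best=None
for m in ctrl.outline_of('top','strainer'):
    r=m['rect']
    if abs(r[0]+r[2]/2-466)<12 and abs(r[1]+r[3]/2-257)<12:best=m
ys,xs=np.nonzero(best['mask'])
P=at_z('top',np.c_[xs,ys],0.048)[:,:2]
R=cv2.minAreaRect((P*1000).astype(np.float32));print('strainer minrect',R, 'mean',P.mean(0))
for m in ctrl.outline_of('top','sink')[:1]:
    ys,xs=np.nonzero(m['mask']);P=at_z('top',np.c_[xs,ys],0.19)[:,:2]
    print('sink',cv2.minAreaRect((P*1000).astype(np.float32)))
# hole: wood-coloured pixels in bowl
hsv=cv2.cvtColor(im,cv2.COLOR_BGR2HSV)
w=((hsv[...,1]>90)).astype(np.uint8);w[:190]=0;w[250:]=0;w[:,:280]=0;w[:,350:]=0
ys,xs=np.nonzero(w);P=at_z('top',np.c_[xs,ys],0.06)[:,:2]
print('hole',cv2.minEnclosingCircle((P*1000).astype(np.float32)),P.mean(0))
a=cv2.resize(im[180:260,274:354],(480,480),interpolation=cv2.INTER_CUBIC)
b=cv2.resize(im[228:288,436:496],(480,480),interpolation=cv2.INTER_CUBIC)
print('base',at_z('top',[[466,257]],.048))
cv2.imwrite('pics/crop.png',np.hstack([a,b])[:, :800] if 0 else cv2.resize(np.hstack([a,b]),(800,400)))
```

```text
strainer minrect ((430.1558532714844, -398.1575622558594), (95.15376281738281, 98.47688293457031), 25.05306053161621) mean [ 0.43037362 -0.39798693]
sink ((586.03173828125, 35.65504455566406), (449.1536865234375, 303.66259765625), 7.743077278137207)
hole ((544.600341796875, 30.708892822265625), 43.03329849243164) [0.54433032 0.03075905]
base [[ 0.43089882 -0.39687187  0.048     ]]
```

View pics/crop.png

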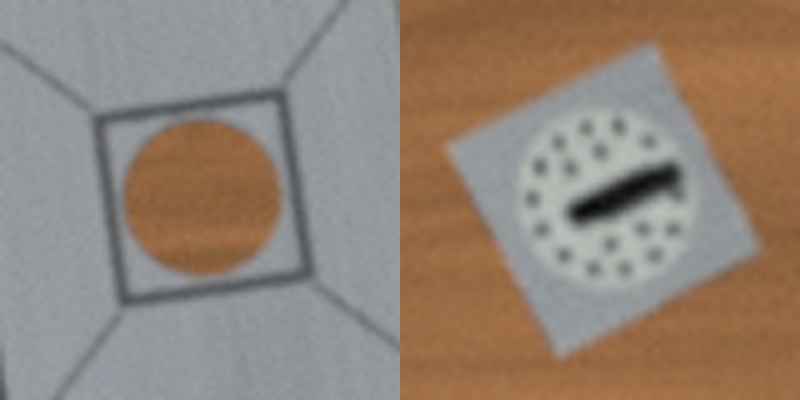

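The left crop shows the seat frame, with corners at about (97,117), (283,91), (312,273) and (123,303). The right crop shows the grey flange and its black fin, which points right and slightly up along one pair of edges.

```bash
cat >> h.py <<'E'
def fitsq(P):
    P=np.array(P)[:,:2];e=np.array([P[(i+1)%4]-P[i] for i in range(4)])
    a=np.angle(np.mean([((x+1j*y)/abs(x+1j*y))**4 for x,y in e]))/4
    return P.mean(0),np.degrees(a),np.linalg.norm(e,axis=1)
def delta(target,yaw=None):
    "tool-frame shift (mm) and turn for TCP target; yaw = jaw (tool y) angle deg"
    o=ctrl.get_obs();R=Rot.from_rotvec(o['tool_rot']).as_matrix()
    d=R.T@(np.array(target)-o['tool_pos'])*1000
    cur=np.degrees(np.arctan2(R[1,1],R[0,1]));t=None
    if yaw is not None:t=-np.radians((yaw-cur+90)%180-90)
    return d.round(1),t,cur
E
python3 - <<'E'
from h import *
im=cv2.imread('pics/top0.png')
f=np.array([(97,117),(283,91),(312,273),(123,303)])/5+[274,180]-.4
s=np.array([(255,42),(363,250),(158,357),(45,147)])/6.667+[436,228]-.4
print('seat',fitsq(at_z('top',f,.06)));print('str eye',fitsq(at_z('top',s,.048)))
# strainer by saturation threshold
hsv=cv2.cvtColor(cv2.GaussianBlur(im,(3,3),0),cv2.COLOR_BGR2HSV)
m=np.zeros((480,640),np.uint8);m[230:286,438:494]=(hsv[230:286,438:494,1]<95)
m=cv2.morphologyEx(m,cv2.MORPH_OPEN,np.ones((3,3)))
c=max(cv2.findContours(m,0,1)[0],key=cv2.contourArea)[:,0]
print('str thr',cv2.minAreaRect((at_z('top',c,.048)[:,:2]*1000).astype(np.float32)))
for w in([.24,.56,.32],[.45,.28,.32],[.47,0,.32],[.430,-.398,.20]):print(w,delta(w,26.))
E
```

```text
seat (array([0.54549463, 0.02971751]), np.float64(7.539198035466192), array([0.10632271, 0.10509544, 0.10721188, 0.106963  ]))
str eye (array([ 0.42982885, -0.39803224]), np.float64(25.33400634000258), array([0.09846519, 0.09998196, 0.09953864, 0.10221161]))
str thr ((429.9168701171875, -397.85760498046875), (103.5270767211914, 103.71378326416016), 25.53461456298828)
[0.24, 0.56, 0.32] (array([-29.9, -16.4, -88.7]), np.float64(0.7611902586404655), np.float64(69.61298922657022))
[0.45, 0.28, 0.32] (array([-324.3, -205.7,  -88.7]), np.float64(0.7611902586404655), np.float64(69.61298922657022))
[0.47, 0, 0.32] (array([-440.6, -461.2,  -88.7]), np.float64(0.7611902586404655), np.float64(69.61298922657022))
[0.43, -0.398, 0.2] (array([-541.7, -848.2,   31.3]), np.float64(0.7611902586404655), np.float64(69.61298922657022))
```

```bash
python3 -m creep '[[0,0,0,-45,0],[0,-30,-16,-88,0.1],[0,-60,-35,-89,0.2],[0,-90,-55,-89,0.3],[0,-122,-75,-89,0.4],[0,-156,-97,-89,0.5],[0,-190,-120,-89,0.6],[0,-224,-142,-89,0.7],[0,-258,-164,-89,0.76],[0,-292,-185,-89,0.76],[0,-324,-206,-89,0.76],[0,-324,-206,-89,0.76]]'
python3 - <<'E'
from h import *
print(ctrl.get_obs()['q'])
for w in([.47,0,.32],[.45,-.2,.32],[.430,-.398,.20]):print(w,delta(w,25.5))
E
```

```text
t: 1.55
tool_pos: [0.4528, 0.2751, 0.3203]
tool_rot: [1.672, 2.657, -0.002]
contact_force: [-0.0, -0.1, 0.3]
opening: 0.0852
[ 0.40696181 -0.21356066  1.71779852 -0.00271213  1.63676487 -0.0408519 ]
[0.47, 0, 0.32] (array([-255.5, -103.6,    0.9]), np.float64(0.0025758253445624397), np.float64(25.64758392100626))
[0.45, -0.2, 0.32] (array([-427.1, -208.2,    1.4]), np.float64(0.0025758253445624397), np.float64(25.64758392100626))
[0.43, -0.398, 0.2] (array([-596.6, -312. ,  121.8]), np.float64(0.0025758253445624397), np.float64(25.64758392100626))
```

```bash
python3 -m creep '[[0,-36,-15,0,0],[0,-73,-30,0,0],[0,-109,-44,0,0],[0,-145,-59,0,0],[0,-182,-74,0,0],[0,-218,-89,0,0],[0,-255,-104,0,0],[0,-290,-125,0,0],[0,-324,-146,0,0],[0,-358,-167,0,0],[0,-392,-188,0,0],[0,-427,-208,0,0]]'
python3 - <<'E'
from h import *
for w in([.430,-.398,.20],[.430,-.398,.13],[.430,-.398,.06]):print(w,delta(w,25.5))
E
```

```text
t: 2.55
tool_pos: [0.4499, -0.1966, 0.3207]
tool_rot: [1.663, 2.664, 0.0]
contact_force: [1.2, 0.3, 1.2]
opening: 0.0857
[0.43, -0.398, 0.2] (array([-172.1, -106.6,  120.8]), np.float64(0.01003198563305537), np.float64(26.074790436909957))
[0.43, -0.398, 0.13] (array([-172. , -106.6,  190.8]), np.float64(0.01003198563305537), np.float64(26.074790436909957))
[0.43, -0.398, 0.06] (array([-172. , -106.7,  260.8]), np.float64(0.01003198563305537), np.float64(26.074790436909957))
```

```bash
python3 -m creep '[[0,-34,-21,0,0],[0,-68,-43,0,0],[0,-102,-64,10,0],[0,-137,-85,40,0],[0,-172,-107,75,0.01],[0,-172,-107,115,0.01],[0,-172,-107,155,0.01],[0,-172,-107,155,0.01],[0,-172,-107,155,0.01]]'
python3 - <<'E'
from h import *
print(delta([.430,-.398,.059],25.5),ctrl.get_obs()['tool_pos'],ctrl.get_obs()['q'])
im=snap('top','top1');im2=snap('scene','scene1')
a=cv2.resize(im[200:300,416:516],(400,400),interpolation=2);b=cv2.resize(im2[110:210,210:310],(400,400),interpolation=2)
cv2.imwrite('pics/c1.png',np.hstack([a,b]))
E
```

```text
t: 3.3
tool_pos: [0.4279, -0.3941, 0.16]
tool_rot: [-1.672, -2.649, -0.005]
contact_force: [-0.2, 0.1, -0.1]
opening: 0.0853
(array([ -5.4,   0.4, 101. ]), np.float64(-0.0003401765102937271), np.float64(25.480509321670677)) [ 0.42794723 -0.39409324  0.16004835] [-8.72209101e-01  1.13507446e-02  1.77656824e+00  1.66398191e-04
  1.36368620e+00 -1.31695145e+00]
```

View pics/c1.png

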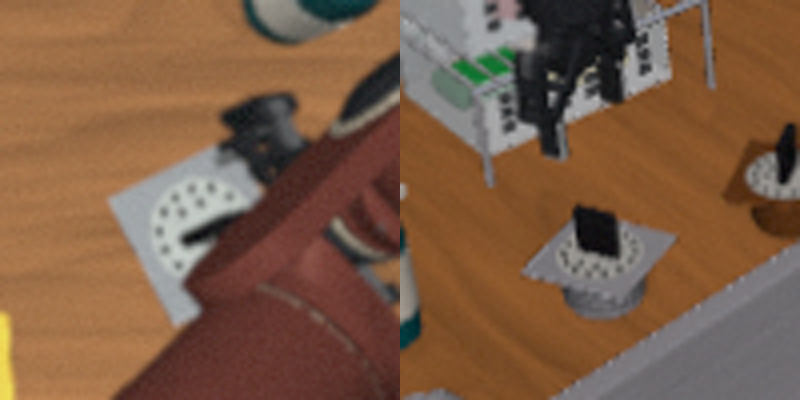

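Both crops show the open jaws above the fin and straddling its thin side, so I'm descending.

```bash
python3 -m creep '[[0,-5.4,0.4,30,0],[0,-5.4,0.4,60,0],[0,-5.4,0.4,85,0],[0,-5.4,0.4,101,0],[0,-5.4,0.4,101,0],[0,-5.4,0.4,101,0],[255,-5.4,0.4,101,0],[255,-5.4,0.4,101,0],[255,-5.4,0.4,101,0],[255,-5.4,0.4,101,0],[255,-5.4,0.4,101,0],[255,-5.4,0.4,101,0]]' 60
python3 -m creep '[[255,0,0,0,0],[255,0,0,0,0],[255,0,0,0,0],[255,0,0,0,0],[255,0,0,-5,0],[255,0,0,-15,0],[255,0,0,-30,0],[255,0,0,-60,0],[255,0,0,-90,0],[255,0,0,-90,0],[255,0,0,-90,0]]' 60
python3 - <<'E'
from h import *
print(delta([.430,-.398,.149],25.5))
E
```

```text
t: 4.4
tool_pos: [0.4326, -0.4015, 0.0647]
tool_rot: [1.676, 2.657, -0.001]
contact_force: [-1.2, -0.8, 1.1]
opening: 0.0121
t: 5.32
tool_pos: [0.4338, -0.4025, 0.1574]
tool_rot: [1.673, 2.652, -0.003]
contact_force: [0.7, -0.4, -3.8]
opening: 0.0091
(array([ 5.8, -1.5,  8.4]), np.float64(4.554610537825559e-05), np.float64(25.502609599611432))
```

```bash
python3 -m creep '[[255,0,0,-20,0],[255,0,0,-50,0],[255,0,0,-80,0],[255,0,0,-110,0],[255,0,0,-140,0],[255,0,0,-165,0],[255,0,0,-165,0],[255,0,0,-165,0]]' 80
python3 - <<'E'
from h import *
print(delta([.5455,.03,.322],7.5),ctrl.get_obs()['tool_pos'],ctrl.get_obs()['opening'])
snap('scene','scene2')
E
```

```text
t: 5.98
tool_pos: [0.4328, -0.4014, 0.319]
tool_rot: [1.676, 2.656, -0.0]
contact_force: [0.8, 0.1, -3.4]
opening: 0.0086
(array([340.8, 287.5,  -3. ]), np.float64(0.31416344879115027), np.float64(25.50023969300727)) [ 0.43276552 -0.4013727   0.31904986] 0.00855780255099286
```

View pics/scene2.png

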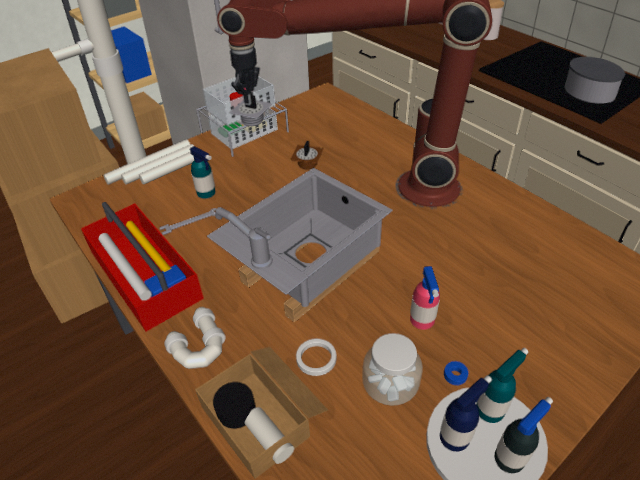

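The strainer hangs in the gripper at about (252,115), and everything else is unmoved. Next I carry it over.

```bash
python3 -m creep '[[255,12,10,0,0.02],[255,34,29,0,0.05],[255,57,48,0,0.08],[255,80,67,0,0.12],[255,103,86,-1,0.16],[255,126,106,-1,0.2],[255,149,125,-1,0.24],[255,172,144,-1,0.28],[255,195,164,-2,0.314],[255,218,183,-2,0.314],[255,241,203,-2,0.314],[255,264,222,-2,0.314]]'
python3 - <<'E'
from h import *
print(delta([.5455,.03,.322],7.5))
E
```

```text
t: 7.03
tool_pos: [0.5182, -0.0656, 0.317]
tool_rot: [-2.067, -2.358, 0.004]
contact_force: [0.3, -0.3, -2.3]
opening: 0.0089
(array([91.2, 39.5, -5. ]), np.float64(0.00011850268716466236), np.float64(7.506789703835492))
```

```bash
python3 -m creep '[[255,20,8,0,0],[255,40,16,0,0],[255,60,25,0,0],[255,75,32,0,0],[255,85,36,0,0],[255,89,38,0,0],[255,89,38,0,0],[255,89,38,0,0],[255,89,38,0,0]]'
python3 - <<'E'
from h import *
print(delta([.5455,.03,.322],7.5),ctrl.get_obs()['tool_pos'])
im=snap('top','top3');im2=snap('scene','scene3')
a=cv2.resize(im[150:290,240:380],(400,400),interpolation=2);b=cv2.resize(im2[130:290,220:380],(400,400),interpolation=2)
cv2.imwrite('pics/c3.png',np.hstack([a,b]))
E
```

```text
t: 7.78
tool_pos: [0.5452, 0.0249, 0.3208]
tool_rot: [-2.072, -2.361, 0.001]
contact_force: [0.4, -0.5, -2.6]
opening: 0.0088
(array([ 5. ,  1. , -1.2]), np.float64(-0.000975210966701664), np.float64(7.4441245274731225)) [0.54515037 0.0249306  0.32076186]
```

View pics/c3.png

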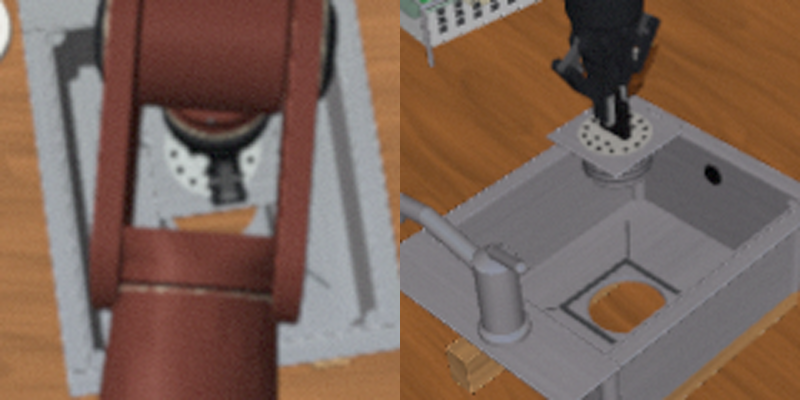

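The scene crop shows the flange level, with the cup hanging over the bowl and clear of the rim. At the pick, the strainer sat about 4 mm along tool +x from the TCP, so it should already be nearly centred. I'll go down to about 20 mm above the floor and check.

```bash
python3 -m creep '[[255,0,1,20,0],[255,0,1,45,0],[255,0,1,70,0],[255,0,1,95,0],[255,0,1,120,0],[255,0,1,145,0],[255,0,1,165,0],[255,0,1,175,0],[255,0,1,175,0],[255,0,1,175,0],[255,0,1,175,0]]'
cat > chk.py <<'E'
from h import *
import sys
n=sys.argv[1]; dz=float(sys.argv[2])if len(sys.argv)>2 else -.0182
im=snap('scene',n);im_t=snap('top',n+'t');o=ctrl.get_obs();R=Rot.from_rotvec(o['tool_rot']).as_matrix();T=o['tool_pos']
print(T,delta([.5455,.03,.145],7.5),o['contact_force'])
ex,ey=R[:,0],R[:,1]
C=T+ex*.0043-ey*.0008+[0,0,dz]
print('pred strainer',C)
top=C+[0,0,.0015]
sq=[top+.05*(a*ex+b*ey) for a,b in((1,1),(1,-1),(-1,-1),(-1,1))]
y=np.radians(7.5);sx=np.array([np.cos(y),np.sin(y),0]);sy=np.array([-sx[1],sx[0],0]);S=np.array([.5455,.0297,.06])
fr=[S+.0530*(a*sx+b*sy) for a,b in((1,1),(1,-1),(-1,-1),(-1,1))]
x0,y0,w=245,180,130;k=800/w/2*1.0
def up(im,lines):
    u=cv2.resize(im[y0:y0+w,x0:x0+w],(600,600),interpolation=2);k=600/w
    for P,c in lines:
        cv2.polylines(u,[np.int32((proj('scene',np.array(P))-[x0,y0]+.5)*k*16)],True,c,1,16,4)
    return u
cv2.imwrite(f'pics/{n}o.png',up(im,[(sq,(0,0,255)),(fr,(0,255,0))]))
E
python3 chk.py s4
```

```text
t: 8.8
tool_pos: [0.5477, 0.0256, 0.1484]
tool_rot: [2.07, 2.36, 0.003]
contact_force: [0.1, -0.1, -2.8]
opening: 0.0086
[0.54776784 0.02569156 0.1485936 ] (array([ 4.6, -1.7,  3.6]), np.float64(4.635017179098801e-05), np.float64(7.502655669223336)) [-0.65290257  0.64628397 -2.03304672]
pred strainer [0.54641325 0.02985029 0.13038716]
```

View pics/s4o.png

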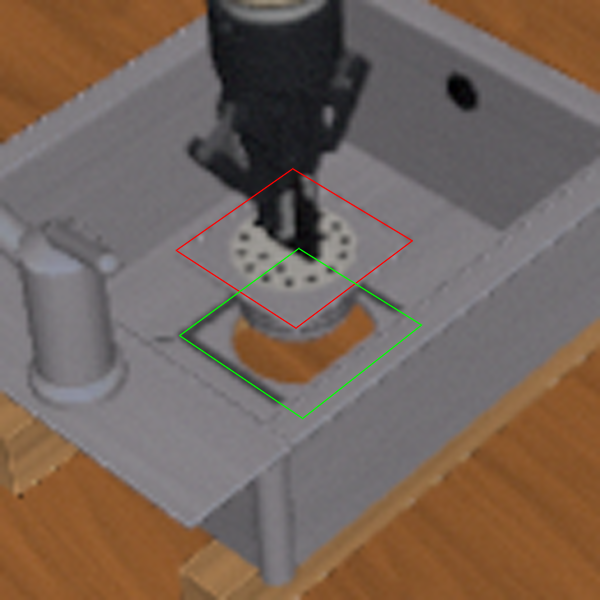

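The red predicted flange surrounds the perforated disc, whose centre is at about (293,247) against a predicted (295,249). The green frame lies on the seat frame. I'll check this numerically and view both cameras without overlay.

Run:
```python
from h import *
im=cv2.imread('pics/s4.png');t=cv2.imread('pics/s4t.png')
g=cv2.GaussianBlur(im,(3,3),0).astype(int)
x0,y0=245,180
m=np.zeros((480,640),np.uint8);r=g[215:250,285:330];m[215:250,285:330]=((r.min(2)>150)&(r[...,0]<=r[...,2]+4))
n,l,s,c=cv2.connectedComponentsWithStats(m,connectivity=8)
print(s[1:].tolist())
ys,xs=np.nonzero(m);h=cv2.convexHull(np.c_[xs,ys].astype(np.float32))
e=cv2.fitEllipse(h);print(e,at_z('scene',[e[0]],.1319))
C=np.array([.5464,.0299,.1319]);print('pred px',proj('scene',C),proj('top',C))
th=np.linspace(0,2*np.pi,60)
# least squares circle fit of lower/visible hull on flange-top plane
P=at_z('scene',h[:,0],.1319)[:,:2];print('circle',cv2.minEnclosingCircle((P*1000).astype(np.float32)))
a=cv2.resize(im[205:270,275:340],(400,400),interpolation=2);b=cv2.resize(t[170:260,265:355],(400,400),interpolation=2)
a2=cv2.resize(m[205:270,275:340]*255,(400,400));
cv2.drawContours(a,cv2.findContours(a2,0,1)[0],-1,(0,0,255),1)
cv2.imwrite('pics/c5.png',np.hstack([a,b]))
```

```text
[]Traceback (most recent call last):
  File "<stdin>", line 9, in <module>
cv2.error: OpenCV(4.12.0) /io/opencv/modules/imgproc/src/shapedescr.cpp:356: error: (-215:Assertion failed) n >= 0 && (depth == CV_32F || depth == CV_32S) in function 'fitEllipseNoDirect'
```

Run:
```python
from h import *
im=cv2.imread('pics/s4.png');t=cv2.imread('pics/s4t.png')
g=cv2.GaussianBlur(im,(3,3),0).astype(int)
print(g[233,286:334:3].tolist())
r=g[212:250,285:332];m=np.zeros((480,640),np.uint8)
m[212:250,285:332]=((r[...,2]-r[...,0]>-6)&(r[...,1]>115)&(r[...,2]-r[...,0]<25))
n,l,s,c=cv2.connectedComponentsWithStats(m,connectivity=8);k=1+np.argmax(s[1:,4]);m=(l==k).astype(np.uint8)
print(s[1:].tolist())
ys,xs=np.nonzero(m);h=cv2.convexHull(np.c_[xs,ys].astype(np.float32))
e=cv2.fitEllipse(h);print(e,at_z('scene',[e[0]],.1319))
C=np.array([.5464,.0299,.1319]);print('pred px',proj('scene',C),proj('top',C))
P=at_z('scene',h[:,0],.1319)[:,:2];print('circle',cv2.minEnclosingCircle((P*1000).astype(np.float32)))
a=cv2.resize(im[205:270,275:340],(400,400),interpolation=2);b=cv2.resize(t[170:260,265:355],(400,400),interpolation=2)
a2=cv2.resize(m[205:270,275:340]*255,(400,400));
cv2.drawContours(a,cv2.findContours((a2>127).astype(np.uint8),0,1)[0],-1,(0,0,255),1)
cv2.imwrite('pics/c5.png',np.hstack([a,b]))
```

```text
[[128, 124, 127], [126, 121, 124], [126, 121, 124], [138, 139, 143], [136, 140, 143], [146, 150, 153], [132, 137, 139], [59, 59, 60], [17, 13, 15], [46, 46, 47], [145, 149, 152], [126, 129, 131], [133, 132, 135], [129, 124, 128], [129, 125, 129], [133, 127, 129]]
[[285, 212, 47, 38, 1020], [326, 247, 6, 3, 11], [293, 248, 3, 2, 5]]
((310.1225891113281, 232.7698516845703), (36.749141693115234, 60.233917236328125), 72.34278869628906) [[0.54273003 0.0339314  0.1319    ]]
pred px [[308.17524322 232.61795023]] [[314.1387911  214.02004998]]
circle ((546.6771850585938, 18.75446128845215), 89.23576354980469)
```

View pics/c5.png

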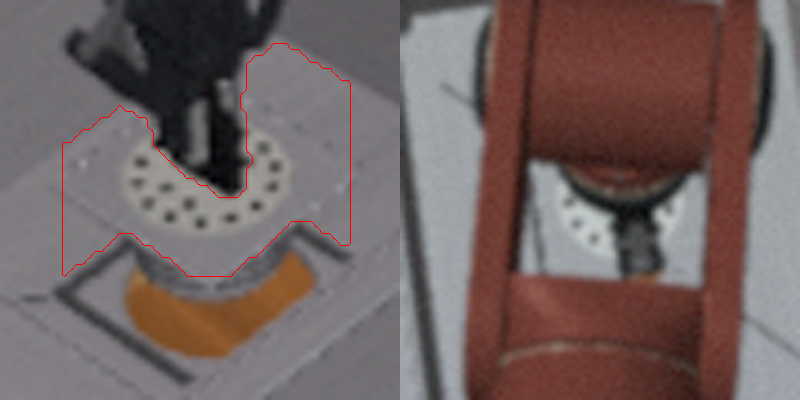

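The left crop shows the disc centre at about (207,178), which is pixel (308.1,233.2) against a predicted (308.2,232.6). In the top view the disc centre column is 314.5 against 314.1. They agree to about 1 mm, so I'll descend the remaining 57 mm with a −1.5 mm correction in tool y.

```bash
python3 -m creep '[[255,0,-1.5,5,0],[255,0,-1.5,12,0],[255,0,-1.5,20,0],[255,0,-1.5,28,0],[255,0,-1.5,35,0],[255,0,-1.5,42,0],[255,0,-1.5,48,0],[255,0,-1.5,53,0],[255,0,-1.5,57,0],[255,0,-1.5,57,0],[255,0,-1.5,57,0],[255,0,-1.5,57,0]]'
python3 -m creep '[[255,0,0,0,0],[255,0,0,0,0],[255,0,0,0,0],[255,0,0,0,0]]'
python3 chk.py s6
python3 - <<'E'
import cv2,numpy as np
from h import proj
im=cv2.imread('pics/s6.png');t=cv2.imread('pics/s6t.png')
cv2.imwrite('pics/c6.png',np.hstack([cv2.resize(im[215:280,275:340],(400,400),interpolation=2),cv2.resize(t[170:260,265:355],(400,400),interpolation=2)]))
E
```

```text
t: 9.9
tool_pos: [0.5453, 0.0256, 0.0898]
tool_rot: [2.071, 2.362, 0.001]
contact_force: [-0.2, 0.3, -3.4]
opening: 0.0087
t: 10.23
tool_pos: [0.5451, 0.0257, 0.0896]
tool_rot: [2.071, 2.362, 0.0]
contact_force: [0.5, 0.4, -2.5]
opening: 0.0086
[0.54497863 0.02568111 0.08942436] (array([  4.2,   1.1, -55.6]), np.float64(8.410756347962273e-05), np.float64(7.504819008412512)) [ 0.06140049  1.16438602 -2.51809258]
pred strainer [0.54362386 0.02983979 0.071224  ]
```

View pics/c6.png

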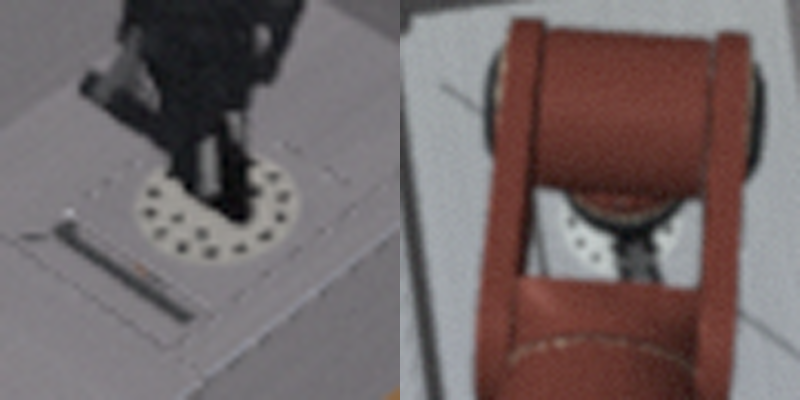

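Run:
```python
from h import *
print('disc scene',at_z('scene',[[309.9,248.5]],.0727),'pred px',proj('scene',[[.5436,.0298,.0727],[.5455,.0297,.0727]]), proj('top',[[.5436,.0298,.0727],[.5455,.0297,.0727]]))
print('disc top', 265+(400+0)*0+(565+680)/2*1/4.444-400/4.444-.5)
# seat frame in scene: outer left corner & its mate, from start picture
im=cv2.imread('pics/scene0.png')
y=np.radians(7.5);sx=np.array([np.cos(y),np.sin(y),0]);sy=np.array([-sx[1],sx[0],0])
S=np.array([.5455,.0297,.06])
fr=np.array([S+.053*(a*sx+b*sy) for a,b in((1,1),(1,-1),(-1,-1),(-1,1))])
th=np.linspace(0,2*np.pi,60);ci=S+.045*(np.cos(th)[:,None]*sx+np.sin(th)[:,None]*sy)
u0,v0,w=270,215,80;k=7.5
u=cv2.resize(im[v0:v0+w,u0:u0+w],(600,600),interpolation=2)
for P,c in((fr,(0,255,0)),(ci,(0,0,255))):
    cv2.polylines(u,[np.int32((proj('scene',P)-[u0,v0]+.5)*k*16)],True,c,1,16,4)
cv2.imwrite('pics/c7.png',u)
```

```text
disc scene [[0.5460926  0.03299282 0.0727    ]] pred px [[309.88867011 247.50521843]
 [309.3430207  247.79327004]] [[314.30647521 218.64094208]
 [314.33123456 217.96675362]]
disc top 314.567506750675
```

View pics/c7.png

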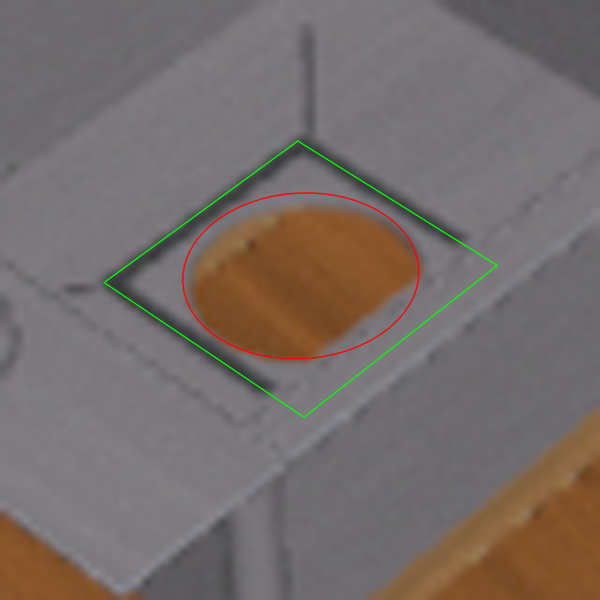

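Seen by the scene camera alone, the strainer is about +1.8 mm in x and +0.5 mm in y from the seat. By the arm's pose and the top camera it is about −1.9 mm in x and within 1 mm in y. Both are well inside 6 mm, the force reading shows only the strainer's weight, and the underside is about 10 mm above the seat. I'm handing in.

```bash
python3 -c "
from station import ctrl
o=ctrl.get_obs();print(o['dq'].round(4) if hasattr(o['dq'],'round') else o['dq'],o['contact_force']);print(ctrl.finish_job())"
```

```text
[ 0.0009  0.0027  0.0001  0.0004  0.0005 -0.001 ] [ 0.06140049  1.16438602 -2.51809258]
the job is handed in; nothing more can be done
None
```

I gripped the steel strainer by its black fin, carried it over the sink's rim and handed the job in with it held still over the waste hole. The simulator gave no verdict. The run took about 10 s of the 51 s allowed.

- **Height and turn:** the flange underside was about 10 mm above the seat. The jaws, which hold the fin flat, stood at 7.5°, the angle measured for the sink. The tool was vertical and the joints practically at rest.
- **Contact:** the force reading was about 2.5 N downward, consistent with the strainer's weight, and did not change on the way down. So there was no sign of touching the sink.
- **Centring:** the two checks disagreed slightly in x. The scene camera put the strainer +1.8 mm from the hole's axis, and the arm's pose with the top-camera seat put it −1.9 mm. In y both agreed within 1 mm. All of this is inside the 6 mm tolerance.
- **Bystanders:** I did not re-measure them at the end. Nothing had moved in the picture taken after the lift, and the carry after that stayed clear of them.

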